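Clamp the punching slab in its holder

ROBOT

A 6-joint arm with a two-finger parallel gripper is mounted at the origin on a cart in front of the work surface, level with it; the furniture and walls round the work are solid. World frame = base frame: x ahead of the robot, y to its left, z up, the work surface at z = 0. Lengths are in m, angles in rad, forces in N, time in s.
With the tool pointing down it reaches from about 0.325 to 0.9 m from the base axis. Payload 3.5 kg.
Tool frame: the origin (TCP) lies midway between the tips of the shut fingers; the grasp point (between the pads) lies 19 mm behind it; z points along the fingers, y is the line along which they close (so a half turn about z gives the same grasp; the last joint's range is limited). The gripper opens to 85 mm and grips with 20 to 120 N. Pads are 22 mm wide; open, the fingers measure 114 mm over their backs; the gripper's body (76 mm by 85 mm) begins 54 mm behind the grasp point. The pads swing forward as they close: fully open they stand 13 mm farther back than shut.
Start: joints at [1.135, 0.276, -0.026, 1.268, 0, 1.467], TCP at [0.204, 0.591, 0.231] pointing down, gripper open.
Joint ranges: [-3.12, 3.12], [-0.85, 1.88], [-1.08, 1.24], [-1.95, 2.15], [-1.57, 1.53], [-3.14, 3.14]. Speed limits (rad/s): [2.57, 2.57, 3.14, 3.14, 3.14, 3.14].

INTERFACE

Orientations are given as a 3x3 rotation matrix whose columns are the frame's x, y, z axes.
In Python, from workcell import robot gives the robot as it stands. The module is installed in compiled form; this text tells all that it offers.
- The arm moves only by the tool arm_command, never from a script. Its argument "moves" is text: rows parted by semicolons, each of 7 numbers parted by spaces: the shift along the world's x, y, z in units of 0.5 m (1.0 is 0.5 m), then the turn, a rotation vector about the world's x, y, z in units of pi/2 rad (1.0 is pi/2 rad), then the closure, from 0 (fully open) to 1 (shut). In form: tx ty tz ax ay az fingers; .... A call has 1 to 8 rows; each row shifts and turns the commanded pose from where the row before left it; what a row does not reach is not made up. A row lasts 1/8 s, in which the tool goes at most 62.5 mm and 10.7 degrees, less where a joint would pass 70% of its speed; a pose out of reach is approached as far as the arm can. A call with a number of a shift or a turn outside -1 to 1 is refused whole. A call with a gripper value outside its range is refused whole. The fingers move at their own pace and stop on an object; the grip force is fixed at half the most. Time passes only in rows, so rows that do not move let the fingers close. It gives the time, the measured TCP pose, the force, the opening and the grip force at its end, in the units of the state.
- robot.observe(): the state, without advancing time (a new reading comes with each control period).
- robot.read_camera(name): name is "scene" or "side" or "wrist"; returns a dict with "pixels" (480x640x3 uint8, blue, green, red), "z_map" (480x640 float32, m along the optical axis (not along the pixel's ray), 0 where there is no reading), "intrinsics" (3x3 intrinsics, pixels), "world_from_camera" (4x4, takes a point from camera to world coordinates); the wrist camera has in their place "T_tool_cam" (4x4, takes a point from camera to tool coordinates, whose origin is the TCP and whose axes are the flange's). Camera axes: x right, y down, z forward; pixel columns grow to the right and rows downward; lengths in m; the calibration is good to about 2 mm. A picture is of the moment at which its call begins: read the wrist's pose just before it.
- robot.sign_off(): hands the job in; it is judged then, once.
The state is a dict: "time_s": time; "qpos": joint angles; "joint_vel": joint speeds; "joint_efforts": joint torques, N m; "position": TCP position; "tcp_rot": TCP orientation; "contact_force": force on the tool from outside, world axes, zero at the start; "ft_torque": the same for the moment, N m; "width": finger opening in m; "grip_force": force on a finger pad.
Only numpy, scipy, OpenCV 4.12 (cv2) and the standard library are available. Lean on these libraries where they do the work, as an engineer would, in place of code of your own. Each camera call takes 0.05 s, during which the arm holds its last target. There are 200 camera calls.

TASK

Push the granite slab fully home and square against the back rail of its holder. Then turn the three clamp bolts clockwise by their cranks, each all the way to its end stop: the back one first, then the left one, then the right one (left and right as the robot sees them). Leave the other things on the table where they lie.

Things in the scene. Friction and masses are not known exactly. Their poses are not given: they have to be found in the camera images.
- holder: fixed slab holder: wooden base (x -117..88, y +-106, 8 mm thick) with three aluminium rails 28 mm wide, tops at 34 mm, a U open at the front (-x, towards the robot). Origin on the table under the middle of the U; +x to the back rail, +y to the left rail. Inner faces: back rail x = 46, side rails y = +-72 (they span x -46..46). A clamp bolt stands on the middle of each rail. Lengths in mm.
- slab: loose grey granite slab, 92 (x) x 135 (y) x 26 mm, 0.5 to 0.8 kg, on the holder's base between the side rails (4.5 mm play each side), its front sticking out of the U. Origin at the centre of its underside, axes about as the holder's. Underside 8 mm, top 34 mm above the table. Home: back face against the back rail, origin 8 mm above the holder's origin.
- bolt_back (a joint): turn of the back captive clamp bolt, rad; grows clockwise seen from above, 1.92 = end stop (clamped); starts at 0 to 0.35. Vertical axis through bolt_back_axis. Its crank points along +x of the holder, turned (0.96 - value) rad anticlockwise. A flat steel finger (dog) 32 mm long under the crank turns with it and ends 2 mm above the slab's edge. Needs 0.1 N m; stays where left.
- bolt_back_axis (a point): point on the axis of the back bolt at the top of its rail, 34 mm above the table. The steel hub is 25 mm across and rises to 66 mm above the table; the dog lies 36 to 43 mm above the table.
- bolt_back_grip (a point): centre of the back bolt's black upright grip at the end of its crank: 17 mm thick at most, 50 mm from the bolt's axis, from 50 to 81 mm above the table (this point is 66 mm above it). The crank arm is 10 mm wide and 50 to 58 mm above the table. Axes turn with the bolt: x points outward along the crank.
- bolt_left (a joint): turn of the left captive clamp bolt, rad; grows clockwise seen from above, 1.92 = end stop (clamped); starts at 0 to 0.35. Vertical axis through bolt_left_axis. Its crank points along +y of the holder, turned (0.96 - value) rad anticlockwise. A flat steel finger (dog) 32 mm long under the crank turns with it and ends 2 mm above the slab's edge. Needs 0.1 N m; stays where left.
- bolt_left_axis (a point): point on the axis of the left bolt at the top of its rail, 34 mm above the table. The steel hub is 25 mm across and rises to 66 mm above the table; the dog lies 36 to 43 mm above the table.
- bolt_left_grip (a point): centre of the left bolt's black upright grip at the end of its crank: 17 mm thick at most, 50 mm from the bolt's axis, from 50 to 81 mm above the table (this point is 66 mm above it). The crank arm is 10 mm wide and 50 to 58 mm above the table. Axes turn with the bolt: x points outward along the crank.
- bolt_right (a joint): turn of the right captive clamp bolt, rad; grows clockwise seen from above, 1.92 = end stop (clamped); starts at 0 to 0.35. Vertical axis through bolt_right_axis. Its crank points along -y of the holder, turned (0.96 - value) rad anticlockwise. A flat steel finger (dog) 32 mm long under the crank turns with it and ends 2 mm above the slab's edge. Needs 0.1 N m; stays where left.
- bolt_right_axis (a point): point on the axis of the right bolt at the top of its rail, 34 mm above the table. The steel hub is 25 mm across and rises to 66 mm above the table; the dog lies 36 to 43 mm above the table.
- bolt_right_grip (a point): centre of the right bolt's black upright grip at the end of its crank: 17 mm thick at most, 50 mm from the bolt's axis, from 50 to 81 mm above the table (this point is 66 mm above it). The crank arm is 10 mm wide and 50 to 58 mm above the table. Axes turn with the bolt: x points outward along the crank.
- buckle: brass buckle 39 x 47 x 7 mm lying by the back left corner of the holder; bystander. Origin centre of underside.
- anvil: round steel setter anvil, 38 mm across, 12 mm high, by the front right corner of the holder; bystander. Origin centre of underside.
- ring: steel D-ring 24 x 35 x 4 mm lying by the back right corner of the holder; bystander. Origin centre of underside.
- wax: yellow beeswax puck 55 mm across, 21 mm high, left on the table; bystander. Origin centre of underside.
- slicker: turned wooden edge slicker 26 x 105 x 26 mm, lying on the right of the table; bystander. Origin centre of underside.

How it is judged:
By the outcome, as a careful person would: the job done as asked, in the order asked, and still so for the second after the job is handed in, with the robot touching nothing.
It also fails if it takes over 64 s, if anything falls off the work surface, if the arm or the gripper's body presses on something with over 40 N, if the wrist force passes 120 N, or if a joint passes its speed limit or range.

## Working session

There is one attempt and no reset: what is moved stays moved. The work goes in short steps, Python scripts to look and compute and a tool call to move; the robot and the scene stay as the last step left them, time stands still between calls to the robot, and variables do not carry over. Pictures are saved under pics/ and viewed, at most 10 in all, crops included, and the job is handed in when it is done.

Besides the shell and the picture viewer there is one more tool, called after ">>>" by a JSON object that holds its "fn" and its "kwargs", one argument or row to a line. arm_command: Moves the arm, as the interface text tells. Shifts and turns lie within -1 to 1; 1 stands for 0.5 m of shift or pi/2 rad of turn. Its arguments: {"type":"object","properties":{"moves":{"type":"string"}},"required":["moves"]}

```bash
mkdir -p pics; cat > h.py <<'E'
import numpy as np, cv2
from workcell import robot
def shot(n, f):
    s=robot.observe(); c=robot.read_camera(n)
    if n=="wrist":
        T=np.eye(4);T[:3,:3]=s["tcp_rot"];T[:3,3]=s["position"];W=T@c["T_tool_cam"]
    else: W=c["world_from_camera"]
    cv2.imwrite(f"pics/{f}.png",c["pixels"])
    np.savez(f"{f}.npz",p=c["pixels"],z=c["z_map"],K=c["intrinsics"],W=np.array(W))
def load(f):
    d=np.load(f"{f}.npz"); return d["p"],d["z"],d["K"],d["W"]
def pt(f,u,v,z=None):
    """depth-based world point, or (z given) ray cut with height z"""
    p,D,K,W=load(f); r=np.linalg.inv(K)@[u,v,1]
    if z is None:
        return W[:3,:3]@(r*D[int(round(v)),int(round(u))])+W[:3,3]
    d=W[:3,:3]@r; o=W[:3,3]; return o+d*(z-o[2])/d[2]
def cloud(f):
    p,D,K,W=load(f); v,u=np.mgrid[:480,:640]
    r=np.stack([u,v,np.ones_like(u)],-1)@np.linalg.inv(K).T
    P=(r*D[...,None])@W[:3,:3].T+W[:3,3]; P[D==0]=np.nan; return P
E
python3 - <<'E'
from h import *
for n in("scene","side","wrist"): shot(n,n+"0")
s=robot.observe()
for k in s: print(k,np.round(s[k],3).tolist())
for n in("scene0","side0","wrist0"):
    W=load(n)[3];print(n,W.round(3).tolist())
E
```

```text
time_s 0.15
qpos [1.135, 0.277, -0.028, 1.268, 0.0, 1.467]
joint_vel [0.001, -0.001, 0.003, 0.0, 0.001, 0.0]
joint_efforts [0.001, -44.606, 29.564, 0.011, -0.0, -0.0]
position [0.204, 0.59, 0.23]
tcp_rot [[-0.945, 0.327, -0.001], [0.327, 0.945, -0.002], [0.0, -0.002, -1.0]]
contact_force [0.829, -0.485, 0.012]
ft_torque [-0.008, 0.017, -0.003]
grip_force 0.0
width 0.085
scene0 [[0.767, -0.479, 0.427, 0.011], [-0.642, -0.582, 0.499, -0.705], [0.01, -0.657, -0.754, 1.115], [0.0, 0.0, 0.0, 1.0]]
side0 [[-1.0, 0.0, 0.006, 0.595], [-0.005, 0.533, -0.846, 1.195], [-0.003, -0.846, -0.533, 0.821], [0.0, 0.0, 0.0, 1.0]]
wrist0 [[0.327, 0.905, 0.271, 0.134], [0.945, -0.313, -0.095, 0.614], [-0.002, 0.287, -0.958, 0.373], [0.0, 0.0, 0.0, 1.0]]
```

View pics/scene0.png

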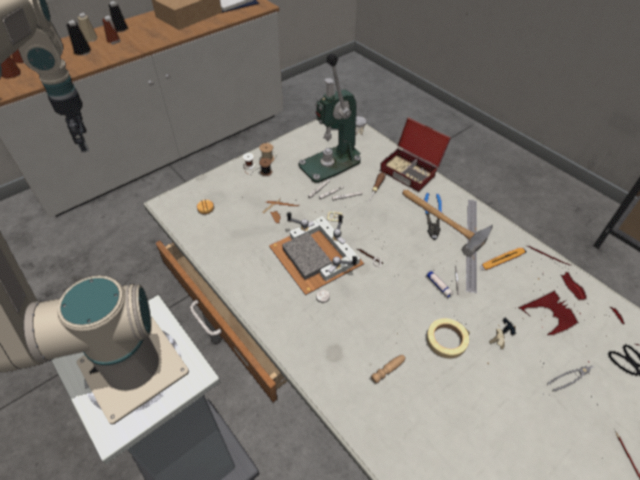

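View pics/side0.png

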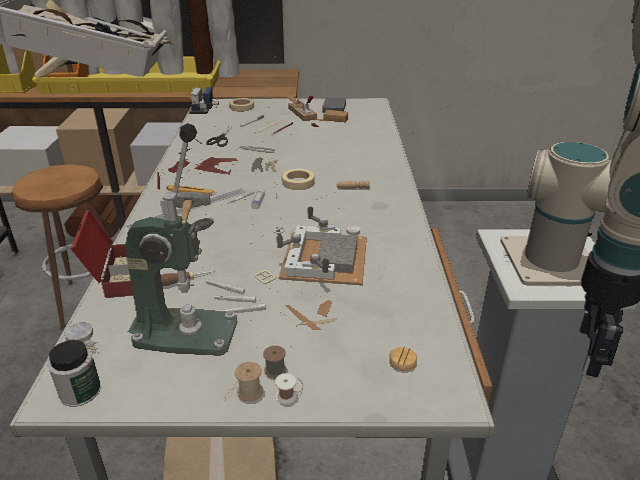

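The scene view shows the holder at about (318,255) with the slab at (312,250), and the side view shows it at (325,250). The green press stands behind and to the left. I'll get rough positions from depth.

```bash
python3 - <<'E'
from h import *
for u,v in [(312,250),(269,250),(306,291),(292,217),(337,231),(347,263),(322,296),(205,207),(388,368),(340,150)]: print("scene",u,v,pt("scene0",u,v).round(3))
for u,v in [(340,250),(312,212),(281,238),(317,265),(353,230),(264,276),(187,130)]: print("side",u,v,pt("side0",u,v).round(3))
for n in ("scene0","side0"):
    p,D,K,W=load(n); P=cloud(n)
    m=(P[...,2]>.004)&(P[...,2]<.02)&(P[...,0]>.3)&(P[...,0]<.75)&(abs(P[...,1])<.3)
    # orange base pixels
    hsv=cv2.cvtColor(p,cv2.COLOR_BGR2HSV)
    m&=(hsv[...,1]>90)
    q=P[m][:,:2].astype(np.float32); print(n,len(q),np.median(q,0),cv2.minAreaRect(q))
E
```

```text
scene 312 250 [ 0.566 -0.01   0.033]
scene 269 250 [ 0.484  0.095 -0.003]
scene 306 291 [ 0.475 -0.095  0.002]
scene 292 217 [0.62  0.157 0.001]
scene 337 231 [ 0.653 -0.021  0.064]
scene 347 263 [ 0.603 -0.122  0.052]
scene 322 296 [ 0.495 -0.142  0.011]
scene 205 207 [0.42  0.352 0.022]
scene 388 368 [ 0.478 -0.413  0.025]
scene 340 150 [0.918 0.266 0.052]
side 340 250 [0.538 0.008 0.037]
side 312 212 [ 0.609 -0.133  0.067]
side 281 238 [0.684 0.016 0.078]
side 317 265 [0.595 0.074 0.038]
side 353 230 [ 0.497 -0.128  0.013]
side 264 276 [ 0.726  0.068 -0.   ]
side 187 130 [0.828 0.239 0.447]
scene0 1187 [ 0.51317537 -0.02566754] ((0.5816580653190613, 0.060099124908447266), (0.35998398065567017, 0.1994265913963318), 84.04625701904297)
side0 1113 [0.5371716  0.03065052] ((0.5867602825164795, 0.07701447606086731), (0.386181503534317, 0.20342685282230377), 83.10469818115234)
```

>>> {"fn": "arm_command", "kwargs": {
  "moves": "0.057 -0.107 0.02 0 0 0.02 0;0.057 -0.107 0.02 0 0 0.02 0;0.057 -0.107 0.02 0 0 0.02 0;0.057 -0.107 0.02 0 0 0.02 0;0.057 -0.107 0.02 0 0 0.02 0;0.057 -0.107 0.02 0 0 0.02 0;0.057 -0.107 0.02 0 0 0.02 0;0.057 -0.107 0.02 0 0 0.02 0"
}}

```text
time_s: 1.15
position: [0.4326, 0.1609, 0.3115]
tcp_rot: [[-0.997, 0.08, 0.0], [0.08, 0.997, 0.0], [-0.0, 0.0, -1.0]]
contact_force: [0.5, 0.2, -0.4]
width: 0.0852
grip_force: 0.0
```

>>> {"fn": "arm_command", "kwargs": {
  "moves": "0.057 -0.107 0.02 0 0 0.02 0;0.057 -0.107 0.02 0 0 0.02 0;0.057 -0.107 0.02 0 0 0.02 0;0 0 0 0 0 0 0;0 0 0 0 0 0 0"
}}

```text
time_s: 1.78
position: [0.5171, 0.0023, 0.3408]
tcp_rot: [[-1.0, -0.012, -0.002], [-0.012, 1.0, 0.001], [0.002, 0.001, -1.0]]
contact_force: [-0.3, 0.0, -0.5]
width: 0.0854
grip_force: 0.0
```

```bash
python3 - <<'E'
from h import *
shot("wrist","w1"); print(load("w1")[2]); s=robot.observe(); print(s["tcp_rot"].round(3) if hasattr(s["tcp_rot"],'round') else s["tcp_rot"])
E
```

```text
[[416.06935696   0.         322.98825812]
 [  0.         416.06935696 244.3805303 ]
 [  0.           0.           1.        ]]
[[-1.    -0.013 -0.002]
 [-0.013  1.     0.001]
 [ 0.002  0.001 -1.   ]]
```

View pics/w1.png

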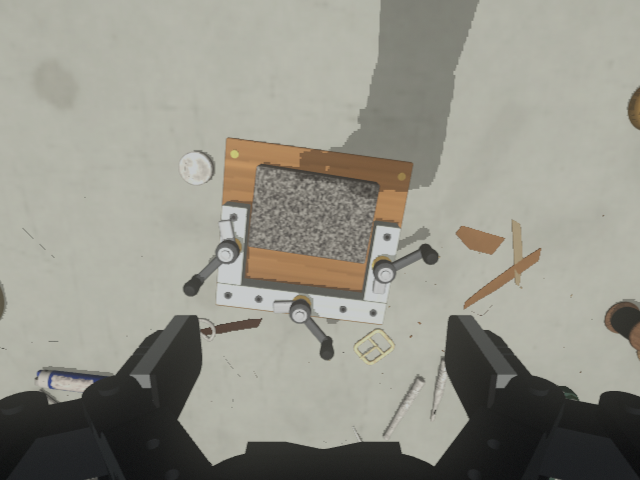

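The wrist view shows the slab at (312,213) and the right hub at (227,252) with its grip at (191,287). The back hub is at (299,313) with its grip at (327,348), and the left hub is at (384,272) with its grip at (430,255). The anvil is at (196,168). I'll take a second view from a place nearer the back and measure in both.

>>> {"fn": "arm_command", "kwargs": {
  "moves": "0.06 0 -0.05 0 0 0 0;0.06 -0.03 -0.05 0 0 0 0;0.04 -0.03 0 0 0 0 0;0 0 0 0 0 0 0;0 0 0 0 0 0 0"
}}

```text
time_s: 2.45
position: [0.5967, -0.0263, 0.2915]
tcp_rot: [[-1.0, -0.015, -0.001], [-0.015, 1.0, 0.0], [0.001, 0.0, -1.0]]
contact_force: [0.3, 0.1, 0.8]
width: 0.0856
grip_force: 0.0
```

```bash
cat > meas.py <<'E'
from h import *
import sys
def meas(n,out=True):
    p,D,K,W=load(n); P=cloud(n); z=P[...,2]
    hsv=cv2.cvtColor(p,cv2.COLOR_BGR2HSV)
    roi=(P[...,0]>.44)&(P[...,0]<.78)&(P[...,1]>-.18)&(P[...,1]<.16)
    u,v=np.meshgrid(range(640),range(480))
    for nm,lo,hi in (("hub",.060,.0695),("grip",.0735,.09)):
        m=(roi&(z>lo)&(z<hi)).astype(np.uint8)
        k,l,st,c=cv2.connectedComponentsWithStats(m)
        for i in range(1,k):
            if st[i,4]>12:
                q=P[l==i]; print(n,nm,st[i,4],c[i].round(1),((q.min(0)+q.max(0))/2)[:2].round(4),q.mean(0).round(4),"ext",(q.max(0)-q.min(0)).round(3))
    top=roi&(z>.027)&(z<.040)
    slab=(top&(hsv[...,2]<165)).astype(np.uint8); slab=cv2.morphologyEx(slab,cv2.MORPH_CLOSE,np.ones((5,5)));slab=cv2.morphologyEx(slab,cv2.MORPH_OPEN,np.ones((9,9)))
    k,l,st,c=cv2.connectedComponentsWithStats(slab); i=1+np.argmax(st[1:,4]); q=P[l==i]
    q=q[np.isfinite(q[:,0])]; print("slab z",np.median(q[:,2]).round(4),cv2.minAreaRect(q[:,:2].astype(np.float32)),c[i])
    base=roi&(z>.003)&(z<.013)&(hsv[...,1]>80); q=P[base]; print("base z",np.median(q[:,2]).round(4),cv2.minAreaRect(q[:,:2].astype(np.float32)))
    print("table z",np.nanmedian(z[roi]).round(4))
if __name__=="__main__":
    for n in sys.argv[1:]: meas(n)
E
python3 - <<'E'
from h import *
shot("wrist","w2")
im=load("w1")[0][120:375,175:445]; cv2.imwrite("pics/c1.png",cv2.resize(im,None,fx=2.3,fy=2.3,interpolation=cv2.INTER_CUBIC))
im=load("w2")[0]; cv2.imwrite("pics/w2.png",im)
E
python3 meas.py w1 w2
```

```text
w1 hub 366 [225.4 253.2] [ 0.5799 -0.1012] [ 0.5797 -0.1006  0.0632] ext [0.023 0.023 0.008]
w1 hub 22 [423.7 249.2] [0.5737 0.11  ] [0.5726 0.1089 0.0644] ext [0.007 0.008 0.008]
w1 hub 356 [384.  273.2] [0.601  0.0691] [0.6004 0.0687 0.0632] ext [0.023 0.024 0.008]
w1 hub 36 [195.7 280.9] [ 0.6128 -0.1351] [ 0.6107 -0.1339  0.0652] ext [0.009 0.011 0.009]
w1 hub 329 [298.8 313.6] [ 0.6504 -0.0237] [ 0.6491 -0.0232  0.0633] ext [0.024 0.023 0.008]
w1 hub 38 [325.5 343. ] [0.6854 0.0069] [0.6844 0.0068 0.0649] ext [0.005 0.013 0.009]
w1 grip 200 [429.6 256.7] [0.5769 0.1121] [0.5759 0.1118 0.0794] ext [0.015 0.015 0.009]
w1 grip 193 [189.8 288.7] [ 0.6156 -0.1373] [ 0.6138 -0.1362  0.0795] ext [0.017 0.016 0.009]
w1 grip 171 [325.8 352.5] [0.689  0.0074] [0.6879 0.0071 0.0794] ext [0.015 0.016 0.009]
slab z 0.0339 ((0.5487238764762878, -0.012255214154720306), (0.1529684066772461, 0.09973100572824478), 81.85760498046875) [311.13353888 215.27362944]
base z 0.008 ((0.5923585891723633, -0.01504533737897873), (0.21078923344612122, 0.2368272989988327), 83.39226531982422)
table z 0.034
w2 h
[... 392 characters left out ...]
.0234] [ 0.6496 -0.0233  0.0633] ext [0.024 0.024 0.008]
w2 hub 38 [355.7 295.5] [0.6855 0.0066] [0.6845 0.0061 0.0644] ext [0.005 0.012 0.009]
w2 grip 295 [484.8 187.7] [0.5774 0.1125] [0.5767 0.1115 0.0794] ext [0.016 0.016 0.008]
w2 grip 273 [197.9 226.6] [ 0.6151 -0.1369] [ 0.6142 -0.1361  0.0795] ext [0.016 0.016 0.008]
w2 grip 232 [357.5 305.8] [0.6893 0.0071] [0.6883 0.0068 0.0795] ext [0.014 0.016 0.01 ]
slab z 0.0339 ((0.5485645532608032, 0.0010833740234375), (0.17777183651924133, 0.09513399004936218), 81.61234283447266) [346.72256665 146.22783633]
base z 0.0079 ((0.5793318152427673, 0.010377377271652222), (0.25925344228744507, 0.20466752350330353), 83.20580291748047)
table z 0.0327
```

View pics/c1.png

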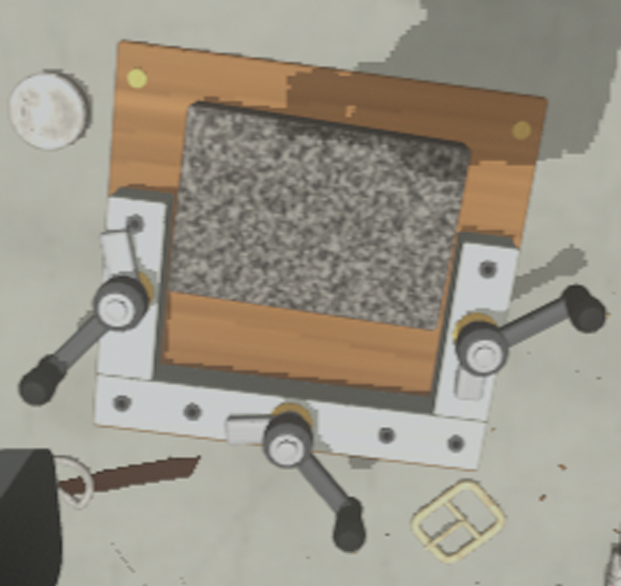

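View pics/w2.png

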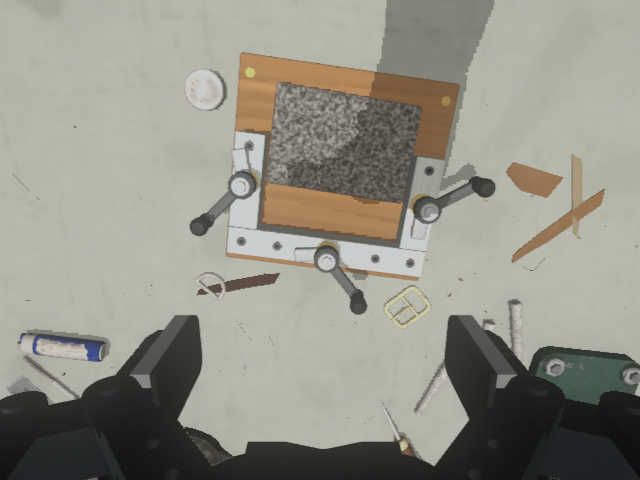

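Both views agree. The hubs are 171.6 mm apart (172 expected) and the back hub is 60 mm from the middle. The holder is at (0.5907,-0.016) with yaw about -7°, and the cranks measure 0.17 (back), 0.34 (left) and 0.07 rad (right). The crop shows the slab corners at (190,110), (468,152), (435,328) and (172,290), and the w2 picture shows them at (277,84), (421,107), (408,203) and (265,182). Next is the slab pose.

```bash
python3 - <<'E'
from h import *
R=np.array([[.9926,.1212],[-.1212,.9926]]); O=np.array([.59065,-.01605])
c1=[(190,110),(468,152),(435,328),(172,290)]; c2=[(277,84),(421,107),(408,203),(265,182)]
for a,b in zip(c1,c2):
    x=pt("w1",a[0]/2.3+175,a[1]/2.3+120,.034); y=pt("w2",*b,.034)
    print(x[:2].round(4),y[:2].round(4),"holder",(R.T@(x[:2]-O)*1e3).round(1),(R.T@(y[:2]-O)*1e3).round(1))
# depth-based slab extent in holder frame
for n in("w1","w2"):
    P=cloud(n); h=(P[...,:2]-O)@R; z=P[...,2]
    for y0 in (-50,-25,0,25,50):
        m=(abs(h[...,1]*1e3-y0)<4)&(z>.030)&(z<.0375)&(h[...,0]<.03); print(n,y0,(h[...,0][m].min()*1e3).round(1),(h[...,0][m].max()*1e3).round(1))
s=robot.observe();print(s["qpos"],s["position"])
E
```

```text
[ 0.4929 -0.068 ] [ 0.4926 -0.0694] holder [-90.7 -63.4] [-90.8 -64.8]
[0.511  0.0621] [0.5105 0.0618] holder [-88.5  67.9] [-89.   67.5]
[0.5987 0.05  ] [0.5994 0.0563] holder [-0.  66.6] [-0.1 72.9]
[ 0.5804 -0.0798] [ 0.5809 -0.0825] holder [ -2.4 -64.5] [ -1.6 -67.1]
w1 -50 -92.8 -0.8
w1 -25 -92.3 -0.5
w1 0 -91.7 0.1
w1 25 -91.2 0.8
w1 50 -90.7 1.2
w2 -50 -92.7 -1.0
w2 -25 -92.1 -0.5
w2 0 -91.7 0.4
w2 25 -90.8 1.1
w2 50 -90.3 1.3
[-1.52543968e-01  2.02958202e-01  6.59948160e-03  1.37458512e+00
  2.64242119e-04 -1.66974673e-01] [ 0.59679017 -0.02641386  0.29176875]
```

>>> {"fn": "arm_command", "kwargs": {
  "moves": "-0.0636 0.0125 -0.095 0 0 -0.0217 0;-0.0636 0.0125 -0.095 0 0 -0.0217 0;-0.0636 0.0125 -0.095 0 0 -0.0217 0;-0.0636 0.0125 -0.095 0 0 -0.0217 0;0 0 -0.08 0 0 0 0;0 0 0 0 0 0 0;0 0 0 0 0 0 0"
}}

```text
time_s: 3.38
position: [0.4721, -0.0027, 0.0632]
tcp_rot: [[-0.992, 0.123, 0.003], [0.123, 0.992, -0.0], [-0.003, -0.0, -1.0]]
contact_force: [-0.3, -0.6, 0.7]
width: 0.0854
grip_force: 0.0
```

>>> {"fn": "arm_command", "kwargs": {
  "moves": "-0.005 0.003 -0.055 0 0 0 0;0 0 -0.051 0 0 0 0;0 0 0 0 0 0 0;0.02 -0.0024 0 0 0 0 0;0 0 0 0 0 0 0"
}}

```text
time_s: 4.0
position: [0.4817, -0.003, 0.0104]
tcp_rot: [[-0.992, 0.123, 0.005], [0.123, 0.992, -0.001], [-0.006, -0.0, -1.0]]
contact_force: [0.2, 0.3, 0.0]
width: 0.0854
grip_force: 0.0
```

```bash
python3 - <<'E'
from h import *
shot("wrist","w3"); shot("side","s3"); s=robot.observe(); print(s["position"],s["contact_force"])
im=load("s3")[0][180:310,240:400]; cv2.imwrite("pics/c3.png",cv2.resize(im,None,fx=4,fy=4,interpolation=cv2.INTER_CUBIC))
E
```

```text
[ 0.47956796 -0.00271641  0.00950907] [-0.56501993  0.23797843 -0.15632433]
```

View pics/c3.png

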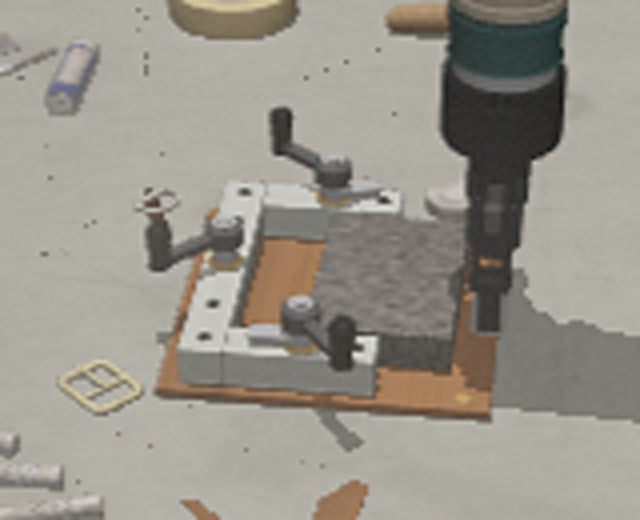

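The fingertips stand just in front of the slab at (490,320), about mid-height, and the force is zero. Now the push.

>>> {"fn": "arm_command", "kwargs": {
  "moves": "0.0159 -0.0019 0 0 0 0 0;0.0159 -0.0019 0 0 0 0 0;0.0159 -0.0019 0 0 0 0 0;0.0159 -0.0019 0 0 0 0 0;0.0159 -0.0019 0 0 0 0 0;0.0159 -0.0019 0 0 0 0 0;0 0 0 0 0 0 0;0 0 0 0 0 0 0"
}}

```text
time_s: 5.1
position: [0.5244, -0.0079, 0.0075]
tcp_rot: [[-0.992, 0.123, -0.003], [0.123, 0.992, 0.001], [0.003, 0.0, -1.0]]
contact_force: [-2.6, 0.6, -1.9]
width: 0.0858
grip_force: 1.5
```

>>> {"fn": "arm_command", "kwargs": {
  "moves": "0.008 -0.001 0 0 0 0 0;0.008 -0.001 0 0 0 0 0;0.006 -0.001 0 0 0 0 0;0 0 0 0 0 0 0;0 0 0 0 0 0 0"
}}

```text
time_s: 5.72
position: [0.5348, -0.0095, 0.008]
tcp_rot: [[-0.992, 0.123, -0.004], [0.123, 0.992, 0.0], [0.004, -0.0, -1.0]]
contact_force: [-7.1, 0.4, 2.1]
width: 0.0854
grip_force: 3.3
```

>>> {"fn": "arm_command", "kwargs": {
  "moves": "0.005 -0.0006 0 0 0 0 0;0 0 0 0 0 0 0;0.005 -0.0006 0 0 0 0 0;0 0 0 0 0 0 0;0 0 0 0 0 0 0"
}}

```text
time_s: 6.35
position: [0.5348, -0.0095, 0.0078]
tcp_rot: [[-0.992, 0.123, -0.013], [0.123, 0.992, 0.001], [0.013, -0.0, -1.0]]
contact_force: [-16.7, 0.9, 13.4]
width: 0.0857
grip_force: 8.5
```

```bash
python3 - <<'E'
from h import *
R=np.array([[.9926,.1212],[-.1212,.9926]]); O=np.array([.59065,-.01605])
shot("scene","a4"); shot("side","b4"); shot("wrist","w4")
for n in("a4","b4","w4"):
    P=cloud(n); h=(P[...,:2]-O)@R*1e3; z=P[...,2]
    wood=(z>.003)&(z<.014)&(abs(h[...,1])<66)&(h[...,0]>-40)&(h[...,0]<50)
    print(n,"wood seen inside U px",wood.sum(), h[wood][:8].round(0).tolist())
E
```

```text
a4 wood seen inside U px 1 [[-40.0, -64.0]]
b4 wood seen inside U px 0 []
w4 wood seen inside U px 0 []
```

Position stalled at holder x = -56.5 while the force rose to 17 N, and no wood shows behind the slab, so it is home. I'll retreat, rise and check that it is square.

>>> {"fn": "arm_command", "kwargs": {
  "moves": "-0.03 0.0037 0 0 0 0 0;-0.03 0.0037 0 0 0 0 0;0 0 0.1 0 0 0 0;0 0 0.12 0 0 0 0;0 0 0.12 0 0 0 0;0 0 0 0 0 0 0;0 0 0 0 0 0 0"
}}

```text
time_s: 7.38
position: [0.5121, -0.0067, 0.1787]
tcp_rot: [[-0.992, 0.123, 0.002], [0.123, 0.992, -0.0], [-0.002, -0.0, -1.0]]
contact_force: [-0.7, 0.6, -0.8]
width: 0.0853
grip_force: 0.0
```

```bash
cat > chk.py <<'E'
from h import *
import sys
R=np.array([[.9926,.1212],[-.1212,.9926]]); O=np.array([.59065,-.01605])
AX={"back":(np.array([.6503,-.0235]),0),"left":(np.array([.6010,.0691]),90),"right":(np.array([.5803,-.1012]),-90)}
def chk(n):
    P=cloud(n); h=(P[...,:2]-O)@R*1e3; z=P[...,2]
    for y0 in (-50,-25,0,25,50):
        m=(abs(h[...,1]-y0)<4)&(z>.030)&(z<.0355)&(h[...,0]<45)&(h[...,0]>-80)
        if m.any(): print(n,"slab front at y",y0,h[...,0][m].min().round(1))
    for x0 in (-35,-15): 
        m=(abs(h[...,0]-x0)<4)&(z>.030)&(z<.0355)&(abs(h[...,1])<71.0); print("slab y range",h[...,1][m].min().round(1),h[...,1][m].max().round(1)) if m.any() else 0
    for k,(a,b) in AX.items():
        d=np.hypot(P[...,0]-a[0],P[...,1]-a[1]); m=(z>.0735)&(z<.084)&(d>.03)&(d<.065)
        if m.sum()<20: print(k,"unseen");continue
        q=P[m]; c=((q.min(0)+q.max(0))/2)[:2]; e=(q.max(0)-q.min(0))[:2]; r=c-a; th=np.degrees(np.arctan2(r[1],r[0]))+6.96-b
        print(k,"grip",c.round(4),"ext",e.round(3),"value",(.96-np.radians((th+180)%360-180)).round(3))
if __name__=="__main__":
    shot(sys.argv[1],sys.argv[2]); chk(sys.argv[2]); s=robot.observe(); print(np.round(s["position"],4),np.round(s["tcp_rot"],3).tolist(),np.round(s["qpos"],2))
E
python3 chk.py wrist w5
```

```text
w5 slab front at y -50 -46.3
w5 slab front at y -25 -46.5
w5 slab front at y 0 -46.2
w5 slab front at y 25 -46.0
w5 slab front at y 50 -46.0
slab y range -66.0 68.3
slab y range -66.5 68.6
back unseen
left grip [0.5761 0.1126] ext [0.015 0.016] value 0.319
right unseen
[ 0.5111 -0.0065  0.1775] [[-0.992, 0.123, -0.001], [0.123, 0.992, 0.0], [0.001, 0.0, -1.0]] [-0.14  0.11 -0.35  1.11  0.   -0.02]
```

The slab is home within 0.5 mm and square. Next, the arm goes above the back grip with the tool's y axis along the tangent.

>>> {"fn": "arm_command", "kwargs": {
  "moves": "0.0712 0.0055 -0.01 0 0 0.1009 0.6;0.0712 0.0055 -0.01 0 0 0.1009 0.6;0.0712 0.0055 -0.02 0 0 0.1009 0.6;0.0712 0.0055 -0.02 0 0 0.1009 0.6;0.0712 0.0055 -0.02 0 0 0.1009 0.6;0 0 0 0 0 0 0.6;0 0 0 0 0 0 0.6"
}}

```text
time_s: 8.3
position: [0.6879, 0.0072, 0.1362]
tcp_rot: [[-0.785, -0.619, -0.004], [-0.619, 0.785, 0.0], [0.003, 0.003, -1.0]]
contact_force: [-0.6, 0.2, -0.0]
width: 0.0343
grip_force: 0.0
```

```bash
python3 chk.py wrist w6; python3 -c "
from h import *
s=robot.observe();print(s['width'])"
```

```text
w6 slab front at y -50 -15.5
w6 slab front at y -25 -40.3
w6 slab front at y 0 -45.6
w6 slab front at y 25 -45.7
w6 slab front at y 50 -45.6
slab y range -30.1 68.7
slab y range -50.0 68.7
back grip [0.6899 0.0074] ext [0.016 0.016] value 0.177
left grip [0.5775 0.1124] ext [0.016 0.015] value 0.341
right unseen
[0.688  0.0072 0.137 ] [[-0.785, -0.619, -0.003], [-0.619, 0.785, 0.0], [0.002, 0.002, -1.0]] [-0.08  0.45  0.01  1.14 -0.   -0.75]
0.03392452336987215
```

View pics/w6.png

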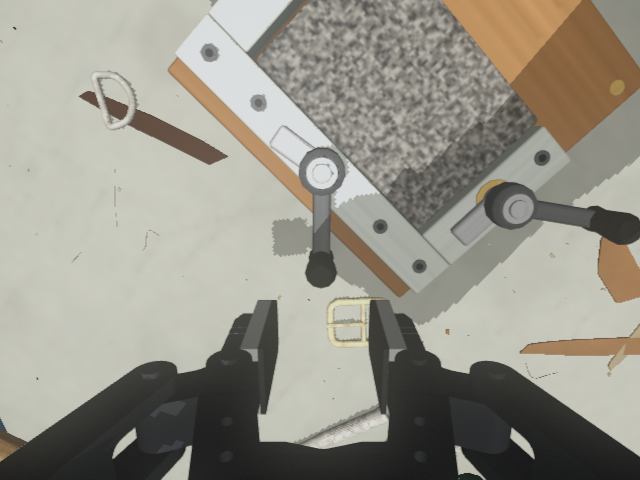

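The wrist picture shows the back grip at (320,270), centred between the pads, with the slab tight against the back rail. Going down.

>>> {"fn": "arm_command", "kwargs": {
  "moves": "0.003 0 -0.06 0 0 0 0.6;0 0 -0.06 0 0 0 0.6;0 0 -0.05 0 0 0 0.6;0 0 0 0 0 0 0.6;0 0 0 0 0 0 0.6"
}}

```text
time_s: 8.98
position: [0.6914, 0.007, 0.0546]
tcp_rot: [[-0.785, -0.62, 0.001], [-0.62, 0.785, -0.0], [-0.001, -0.001, -1.0]]
contact_force: [0.4, -0.4, 0.3]
width: 0.0343
grip_force: 0.0
```

```bash
cat > arc.py <<'E'
from chk import *
# rows that lead the tool round a bolt from where it is: arc.py bolt end_value extra_lead_mm [step deg]
k=sys.argv[1]; end=float(sys.argv[2]); a,b=AX[k]
s=robot.observe(); p=np.array(s["position"]); r=p[:2]-a
th=np.degrees(np.arctan2(r[1],r[0])); val=.96-np.radians((th+6.96-b+180)%360-180)
ty=np.array(s["tcp_rot"])[:2,1]; ya=np.degrees(np.arctan2(ty[1],ty[0]))
err=((ya-th-90+90)%180)-90
n=int(np.ceil(np.degrees(end-val)/9.5)); print("r",np.hypot(*r).round(4),"th",th.round(1),"value",val.round(3),"yaw err",err.round(1),"z",p[2].round(4),"F",np.round(s["contact_force"],1),"rows",n)
q=p[:2]; st=np.degrees(end-val)/n
for i in range(1,n+1):
    t=np.radians(th-st*i); c=a+.05*np.array([np.cos(t),np.sin(t)]); d=(c-q)/.5; q=c
    print(f"{d[0]:.4f} {d[1]:.4f} 0 0 0 {(-st-(err/n))/90:.4f}",end=";")
E
python3 arc.py back 1.95
```

```text
r 0.0512 th 36.6 value 0.199 yaw err 1.7 z 0.0546 F [ 0.4 -0.4  0.3] rows 11
0.0065 -0.0149 0 0 0 -0.1030;0.0062 -0.0146 0 0 0 -0.1030;0.0038 -0.0154 0 0 0 -0.1030;0.0013 -0.0158 0 0 0 -0.1030;-0.0012 -0.0159 0 0 0 -0.1030;-0.0037 -0.0155 0 0 0 -0.1030;-0.0061 -0.0147 0 0 0 -0.1030;-0.0084 -0.0135 0 0 0 -0.1030;-0.0104 -0.0120 0 0 0 -0.1030;-0.0122 -0.0102 0 0 0 -0.1030;-0.0136 -0.0082 0 0 0 -0.1030;
```

>>> {"fn": "arm_command", "kwargs": {
  "moves": "0 0 -0.01 0 0 0 0.72;0.0065 -0.015 0 0 0 -0.103 0.72;0.0062 -0.0146 0 0 0 -0.103 0.72;0.0038 -0.0154 0 0 0 -0.103 0.72;0.0013 -0.0158 0 0 0 -0.103 0.72;-0.0012 -0.0159 0 0 0 -0.103 0.72;-0.0037 -0.0155 0 0 0 -0.103 0.72;0 0 0 0 0 0 0.72"
}}

```text
time_s: 9.98
position: [0.6982, -0.0392, 0.0492]
tcp_rot: [[-0.955, 0.296, 0.002], [0.296, 0.955, -0.0], [-0.001, 0.0, -1.0]]
contact_force: [0.5, -0.3, -0.5]
width: 0.0238
grip_force: 0.1
```

```bash
python3 arc.py back 2.0; python3 chk.py side s7|grep back;python3 chk.py wrist w7|grep back
```

```text
r 0.0504 th -18.1 value 1.154 yaw err 0.9 z 0.0492 F [ 0.5 -0.3 -0.5] rows 6
-0.0061 -0.0128 0 0 0 -0.0914;-0.0071 -0.0122 0 0 0 -0.0914;-0.0087 -0.0111 0 0 0 -0.0914;-0.0102 -0.0097 0 0 0 -0.0914;-0.0115 -0.0082 0 0 0 -0.0914;-0.0125 -0.0065 0 0 0 -0.0914;back grip [ 0.6971 -0.0321] ext [0.029 0.044] value 1.021
back grip [ 0.6961 -0.0377] ext [0.031 0.049] value 1.139
```

Following well, so I'll continue to the stop.

>>> {"fn": "arm_command", "kwargs": {
  "moves": "-0.0061 -0.0128 0 0 0 -0.0914 0.72;-0.0071 -0.0122 0 0 0 -0.0914 0.72;-0.0087 -0.0111 0 0 0 -0.0914 0.72;-0.0102 -0.0097 0 0 0 -0.0914 0.72;-0.0115 -0.0082 0 0 0 -0.0914 0.72;-0.0125 -0.0065 0 0 0 -0.0914 0.72;0 0 0 0 0 0 0.72;0 0 0 0 0 0 0.72"
}}

```text
time_s: 11.08
position: [0.6709, -0.068, 0.0489]
tcp_rot: [[-0.399, 0.917, 0.003], [0.917, 0.399, 0.002], [0.001, 0.003, -1.0]]
contact_force: [2.8, 4.1, -1.1]
width: 0.0238
grip_force: 2.2
```

```bash
python3 arc.py back 2.12
```

```text
r 0.049 th -65.1 value 1.975 yaw err -1.4 z 0.0489 F [ 2.8  4.1 -1.1] rows 1
-0.0127 -0.0069 0 0 0 -0.0770;
```

>>> {"fn": "arm_command", "kwargs": {
  "moves": "-0.006 -0.003 0 0 0 -0.02 0.72;0 0 0 0 0 0 0.72;-0.005 -0.0025 0 0 0 0 0.72;0 0 0 0 0 0 0.72;0 0 0 0 0 0 0.72"
}}

```text
time_s: 11.7
position: [0.6704, -0.0679, 0.0491]
tcp_rot: [[-0.372, 0.928, 0.012], [0.928, 0.372, 0.008], [0.003, 0.014, -1.0]]
contact_force: [14.2, 11.7, -7.0]
width: 0.0237
grip_force: 8.5
```

```bash
python3 arc.py back 2.12
```

```text
r 0.0487 th -65.6 value 1.984 yaw err -2.5 z 0.0491 F [14.2 11.7 -7. ] rows 1
-0.0116 -0.0071 0 0 0 -0.0586;
```

The tool stalled at 18 N with no further motion, so the back bolt is at its stop. I'll back off, rise, and go to the left grip.

>>> {"fn": "arm_command", "kwargs": {
  "moves": "0.014 0.0075 0 0 0 0.02 0.66;0 0 0 0 0 0 0.6;0 0 0.08 0 0 0 0.6;0 0 0.1 0 0 0 0.6;-0.064 0.12 0 0 0 0.02 0.6;-0.064 0.12 0 0 0 0.02 0.6;-0.064 0.12 0 0 0 0.02 0.6;0 0 0 0 0 0 0.6"
}}

```text
time_s: 12.7
position: [0.5793, 0.0997, 0.1381]
tcp_rot: [[-0.485, 0.874, -0.003], [0.874, 0.485, -0.001], [0.001, -0.003, -1.0]]
contact_force: [-0.1, 0.2, 0.0]
width: 0.034
grip_force: 0.0
```

```bash
python3 arc.py left .4; echo; python3 chk.py wrist w8; python3 chk.py scene a8|grep back; python3 chk.py side b8|grep back
```

```text
r 0.0375 th 125.3 value 0.222 yaw err -6.3 z 0.1381 F [-0.1  0.2  0. ] rows 2
-0.0070 0.0252 0 0 0 -0.0217;0.0079 0.0041 0 0 0 -0.0217;
w8 slab front at y -25 14.3
w8 slab front at y 0 -46.2
w8 slab front at y 25 -46.2
w8 slab front at y 50 -46.2
slab y range 12.1 69.2
slab y range -71.0 69.6
back unseen
left grip [0.5766 0.1137] ext [0.016 0.016] value 0.338
right unseen
[0.5812 0.0981 0.1383] [[-0.483, 0.875, -0.001], [0.875, 0.483, -0.001], [-0.001, -0.002, -1.0]] [ 0.06  0.28 -0.23  1.07 -0.    1.12]
back grip [ 0.6737 -0.068 ] ext [0.014 0.017] value 1.926
back grip [ 0.6746 -0.0608] ext [0.013 0.016] value 1.832
```

View pics/w8.png

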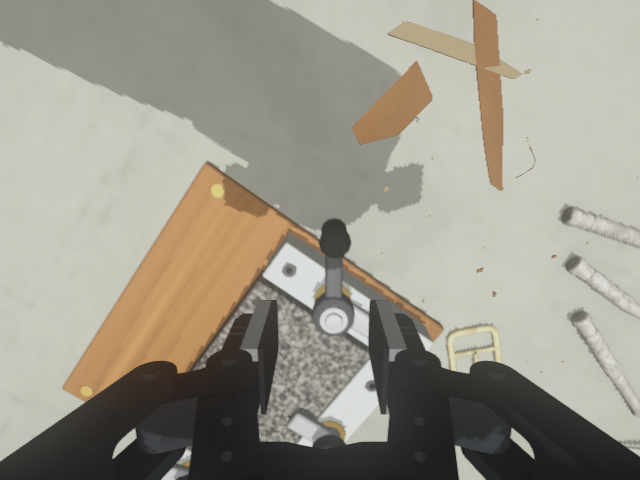

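The picture shows the left grip at (334,235) and its hub at (333,318). The back dog lies over the slab at (305,425). The tool has to shift 15 mm onto the grip, then go down.

>>> {"fn": "arm_command", "kwargs": {
  "moves": "-0.0086 0.0296 0 0 0 0 0.6;0 0 0 0 0 0 0.6;0 0 -0.07 0 0 0 0.6;0 0 -0.07 0 0 0 0.6;0 0 -0.037 0 0 0 0.6;0 0 0 0 0 0 0.6;0 0 0 0 0 0 0.6"
}}

```text
time_s: 13.72
position: [0.5798, 0.112, 0.051]
tcp_rot: [[-0.481, 0.877, 0.002], [0.877, 0.481, 0.0], [-0.001, 0.002, -1.0]]
contact_force: [0.2, 0.0, -0.1]
width: 0.0344
grip_force: 0.0
```

```bash
python3 arc.py left 2.0
```

```text
r 0.0478 th 116.2 value 0.38 yaw err 2.5 z 0.051 F [ 0.2  0.  -0.1] rows 10
0.0131 0.0098 0 0 0 -0.1059;0.0158 0.0035 0 0 0 -0.1059;0.0162 0.0009 0 0 0 -0.1059;0.0161 -0.0018 0 0 0 -0.1059;0.0156 -0.0043 0 0 0 -0.1059;0.0147 -0.0068 0 0 0 -0.1059;0.0134 -0.0091 0 0 0 -0.1059;0.0118 -0.0111 0 0 0 -0.1059;0.0098 -0.0129 0 0 0 -0.1059;0.0076 -0.0143 0 0 0 -0.1059;
```

>>> {"fn": "arm_command", "kwargs": {
  "moves": "-0.002 0.003 -0.004 0 0 0 0.72;0.0151 0.0068 0 0 0 -0.104 0.72;0.0158 0.0035 0 0 0 -0.104 0.72;0.0162 0.0009 0 0 0 -0.104 0.72;0.0161 -0.0018 0 0 0 -0.104 0.72;0.0156 -0.0043 0 0 0 -0.104 0.72;0.0147 -0.0068 0 0 0 -0.104 0.72;0 0 0 0 0 0 0.72"
}}

```text
time_s: 14.72
position: [0.625, 0.1132, 0.0486]
tcp_rot: [[0.458, 0.889, 0.001], [0.889, -0.458, 0.001], [0.001, 0.001, -1.0]]
contact_force: [-0.6, 0.5, -0.1]
width: 0.0237
grip_force: 0.3
```

```bash
python3 arc.py left 2.0
```

```text
r 0.0502 th 61.5 value 1.336 yaw err 1.2 z 0.0486 F [-0.6  0.5 -0.1] rows 5
0.0110 -0.0074 0 0 0 -0.0872;0.0102 -0.0085 0 0 0 -0.0872;0.0090 -0.0098 0 0 0 -0.0872;0.0076 -0.0109 0 0 0 -0.0872;0.0061 -0.0118 0 0 0 -0.0872;
```

>>> {"fn": "arm_command", "kwargs": {
  "moves": "0.011 -0.0074 0 0 0 -0.0872 0.72;0.0102 -0.0085 0 0 0 -0.0872 0.72;0.009 -0.0098 0 0 0 -0.0872 0.72;0.0076 -0.0109 0 0 0 -0.0872 0.72;0.0061 -0.0118 0 0 0 -0.0872 0.72;0 0 0 0 0 0 0.72;0 0 0 0 0 0 0.72"
}}

```text
time_s: 15.6
position: [0.6464, 0.0893, 0.0484]
tcp_rot: [[0.917, 0.4, 0.001], [0.4, -0.917, 0.001], [0.001, -0.001, -1.0]]
contact_force: [-1.2, 4.9, 2.2]
width: 0.0239
grip_force: 2.2
```

```bash
python3 arc.py left 2.12
```

```text
r 0.0497 th 24.0 value 1.99 yaw err -0.5 z 0.0484 F [-1.2  4.9  2.2] rows 1
0.0050 -0.0119 0 0 0 -0.0775;
```

>>> {"fn": "arm_command", "kwargs": {
  "moves": "0.0028 -0.006 0 0 0 0 0.72;0 0 0 0 0 0 0.72;0.0024 -0.005 0 0 0 0 0.72;0 0 0 0 0 0 0.72;0 0 0 0 0 0 0.72"
}}

```text
time_s: 16.23
position: [0.6467, 0.0889, 0.0482]
tcp_rot: [[0.916, 0.402, -0.003], [0.402, -0.916, 0.012], [0.002, -0.012, -1.0]]
contact_force: [-5.6, 16.0, 4.9]
width: 0.024
grip_force: 8.6
```

```bash
python3 arc.py left 2.12
```

```text
r 0.0498 th 23.5 value 2.0 yaw err 0.2 z 0.0482 F [-5.6 16.   4.9] rows 1
0.0045 -0.0112 0 0 0 -0.0791;
```

The left bolt stopped under 17 N. I'll back off and go to the right grip.

>>> {"fn": "arm_command", "kwargs": {
  "moves": "-0.0066 0.0145 0 0 0 0 0.66;0 0 0 0 0 0 0.6;0 0 0.08 0 0 0 0.6;0 0 0.1 0 0 0 0.6;-0.005 -0.042 0 0 0 0.1116 0.6;-0.005 -0.042 0 0 0 0.1116 0.6;-0.005 -0.042 0 0 0 0.1116 0.6;-0.005 -0.042 0 0 0 0.1116 0.6"
}}

```text
time_s: 17.23
position: [0.6356, 0.0043, 0.1378]
tcp_rot: [[0.441, 0.898, 0.0], [0.898, -0.441, -0.002], [-0.002, 0.001, -1.0]]
contact_force: [-0.2, -0.8, 1.1]
width: 0.0342
grip_force: 0.0
```

>>> {"fn": "arm_command", "kwargs": {
  "moves": "-0.005 -0.042 0 0 0 0.1116 0.6;-0.005 -0.042 0 0 0 0.1116 0.6;-0.005 -0.042 0 0 0 0.1116 0.6;-0.005 -0.042 0 0 0 0.1116 0.6;-0.005 -0.042 0 0 0 0.1116 0.6;-0.005 -0.042 0 0 0 0.1116 0.6;-0.005 -0.042 0 0 0 0.1116 0.6;0 0 0 0 0 0 0.6"
}}

```text
time_s: 18.23
position: [0.6178, -0.143, 0.1378]
tcp_rot: [[-0.69, 0.724, -0.0], [0.724, 0.69, -0.001], [-0.001, -0.001, -1.0]]
contact_force: [-0.0, -0.4, 0.7]
width: 0.0343
grip_force: 0.0
```

```bash
python3 arc.py right .2; echo; python3 chk.py wrist w9; python3 chk.py scene a9|grep -v slab
```

```text
r 0.0562 th -48.1 value 0.107 yaw err 1.7 z 0.1378 F [-0.  -0.4  0.7] rows 1
-0.0155 0.0034 0 0 0 -0.0779;
w9 slab front at y -50 -46.0
w9 slab front at y -25 -45.9
w9 slab front at y 0 -32.4
w9 slab front at y 25 -11.7
w9 slab front at y 50 8.4
slab y range -66.2 -1.6
slab y range -66.3 22.1
back grip [ 0.6727 -0.0672] ext [0.015 0.017] value 1.936
left unseen
right grip [ 0.6148 -0.1371] ext [0.016 0.016] value 0.073
[ 0.6179 -0.1419  0.1377] [[-0.69, 0.724, -0.0], [0.724, 0.69, -0.001], [-0.0, -0.001, -1.0]] [-0.33  0.35 -0.13  1.09 -0.    0.48]
back unseen
left unseen
right grip [ 0.615 -0.137] ext [0.013 0.017] value 0.068
[ 0.6179 -0.1412  0.1377] [[-0.69, 0.723, -0.0], [0.723, 0.69, -0.0], [-0.0, -0.0, -1.0]] [-0.33  0.35 -0.13  1.09 -0.    0.48]
```

>>> {"fn": "arm_command", "kwargs": {
  "moves": "-0.0054 0.009 0 0 0 0 0.6;0 0 0 0 0 0 0.6;0 0 -0.07 0 0 0 0.6;0 0 -0.07 0 0 0 0.6;0 0 -0.037 0 0 0 0.6;0 0 0 0 0 0 0.6;0 0 0 0 0 0 0.6"
}}

```text
time_s: 19.2
position: [0.6165, -0.1365, 0.0506]
tcp_rot: [[-0.693, 0.721, 0.002], [0.721, 0.693, -0.001], [-0.002, 0.001, -1.0]]
contact_force: [-0.0, 0.2, 0.6]
width: 0.0344
grip_force: 0.0
```

```bash
python3 arc.py right 2.0
```

```text
r 0.0506 th -44.2 value 0.04 yaw err -1.9 z 0.0506 F [-0.   0.2  0.6] rows 12
-0.0131 -0.0099 0 0 0 -0.1022;-0.0139 -0.0086 0 0 0 -0.1022;-0.0151 -0.0062 0 0 0 -0.1022;-0.0159 -0.0037 0 0 0 -0.1022;-0.0163 -0.0010 0 0 0 -0.1022;-0.0162 0.0016 0 0 0 -0.1022;-0.0158 0.0042 0 0 0 -0.1022;-0.0149 0.0067 0 0 0 -0.1022;-0.0136 0.0091 0 0 0 -0.1022;-0.0119 0.0112 0 0 0 -0.1022;-0.0099 0.0129 0 0 0 -0.1022;-0.0077 0.0144 0 0 0 -0.1022;
```

>>> {"fn": "arm_command", "kwargs": {
  "moves": "0 0 -0.004 0 0 0 0.72;-0.0131 -0.0099 0 0 0 -0.102 0.72;-0.0139 -0.0086 0 0 0 -0.102 0.72;-0.0151 -0.0062 0 0 0 -0.102 0.72;-0.0159 -0.0037 0 0 0 -0.102 0.72;-0.0163 -0.001 0 0 0 -0.102 0.72;-0.0162 0.0016 0 0 0 -0.102 0.72;0 0 0 0 0 0 0.72"
}}

```text
time_s: 20.2
position: [0.5709, -0.1505, 0.0485]
tcp_rot: [[0.193, 0.981, 0.002], [0.981, -0.193, -0.001], [-0.0, 0.002, -1.0]]
contact_force: [-0.7, -0.1, -0.7]
width: 0.024
grip_force: 0.0
```

```bash
python3 arc.py right 2.0
```

```text
r 0.0502 th -100.8 value 1.027 yaw err -0.3 z 0.0485 F [-0.7 -0.1 -0.7] rows 6
-0.0155 0.0048 0 0 0 -0.1026;-0.0147 0.0068 0 0 0 -0.1026;-0.0134 0.0091 0 0 0 -0.1026;-0.0118 0.0111 0 0 0 -0.1026;-0.0098 0.0129 0 0 0 -0.1026;-0.0076 0.0143 0 0 0 -0.1026;
```

>>> {"fn": "arm_command", "kwargs": {
  "moves": "-0.0155 0.0048 0 0 0 -0.1026 0.72;-0.0147 0.0068 0 0 0 -0.1026 0.72;-0.0134 0.0091 0 0 0 -0.1026 0.72;-0.0118 0.0111 0 0 0 -0.1026 0.72;-0.0098 0.0129 0 0 0 -0.1026 0.72;-0.0076 0.0143 0 0 0 -0.1026 0.72;0 0 0 0 0 0 0.72;0 0 0 0 0 0 0.72"
}}

```text
time_s: 21.2
position: [0.5344, -0.1211, 0.0478]
tcp_rot: [[0.917, 0.399, 0.001], [0.399, -0.917, -0.001], [0.001, 0.001, -1.0]]
contact_force: [1.4, -1.3, 0.0]
width: 0.0237
grip_force: 0.6
```

```bash
python3 arc.py right 2.12
```

```text
r 0.05 th -156.6 value 2.0 yaw err 0.1 z 0.0478 F [ 1.4 -1.3  0. ] rows 1
-0.0041 0.0113 0 0 0 -0.0773;
```

>>> {"fn": "arm_command", "kwargs": {
  "moves": "-0.0024 0.0064 0 0 0 0 0.72;0 0 0 0 0 0 0.72;-0.0024 0.0064 0 0 0 0 0.72;0 0 0 0 0 0 0.72;0 0 0 0 0 0 0.72"
}}

```text
time_s: 21.82
position: [0.5343, -0.1204, 0.048]
tcp_rot: [[0.919, 0.395, 0.004], [0.395, -0.919, -0.013], [-0.001, 0.014, -1.0]]
contact_force: [4.0, -16.4, -5.9]
width: 0.0237
grip_force: 7.9
```

```bash
python3 arc.py right 2.12
```

```text
r 0.0498 th -157.4 value 2.014 yaw err 0.6 z 0.048 F [  4.  -16.4  -5.9] rows 1
-0.0038 0.0099 0 0 0 -0.0744;
```

The right bolt is at its stop too. I'll back off, rise to a height with all three in view, and check.

>>> {"fn": "arm_command", "kwargs": {
  "moves": "0.006 -0.015 0 0 0 0 0.66;0 0 0 0 0 0 0.6;0 0 0.09 0 0 0 0.6;0 0 0.12 0 0 0 0.5;-0.02 0.06 0.11 0 0 0.11 0.3;-0.02 0.06 0.11 0 0 0.11 0;-0.02 0.06 0.1 0 0 0.11 0;0 0.06 0 0 0 0.11 0"
}}

```text
time_s: 22.82
position: [0.506, -0.0014, 0.3159]
tcp_rot: [[0.449, 0.894, 0.008], [0.894, -0.449, -0.0], [0.004, 0.008, -1.0]]
contact_force: [0.5, -0.4, -0.0]
width: 0.0854
grip_force: 0.0
```

>>> {"fn": "arm_command", "kwargs": {
  "moves": "0 0 0 0 0 0.11 0;0 0 0 0 0 0.11 0;0 0 0 0 0 0.11 0;0 0 0 0 0 0.11 0;0 0 0 0 0 0.11 0;0 0 0 0 0 0.11 0;0 0 0 0 0 0.11 0;0 0 0 0 0 0 0"
}}

```text
time_s: 23.82
position: [0.5038, -0.002, 0.3102]
tcp_rot: [[-0.672, 0.741, -0.002], [0.741, 0.672, 0.001], [0.002, -0.001, -1.0]]
contact_force: [-0.0, 0.3, 0.0]
width: 0.085
grip_force: 0.0
```

```bash
python3 chk.py wrist w10; python3 -c "
from h import *
im=load('w10')[0]; print(im.shape)"
```

```text
w10 slab front at y -50 -46.2
w10 slab front at y -25 -46.2
w10 slab front at y 0 -46.3
w10 slab front at y 25 -46.3
w10 slab front at y 50 -46.1
slab y range -66.3 68.5
slab y range -66.6 68.4
back grip [ 0.6724 -0.0669] ext [0.014 0.016] value 1.938
left grip [0.6441 0.093 ] ext [0.014 0.016] value 1.903
right grip [ 0.5357 -0.1238] ext [0.016 0.015] value 1.939
[ 0.504  -0.0021  0.3103] [[-0.671, 0.742, -0.001], [0.742, 0.671, 0.001], [0.001, -0.0, -1.0]] [-0.13  0.03 -0.15  1.39  0.    0.7 ]
(480, 640, 3)
```

View pics/w10.png

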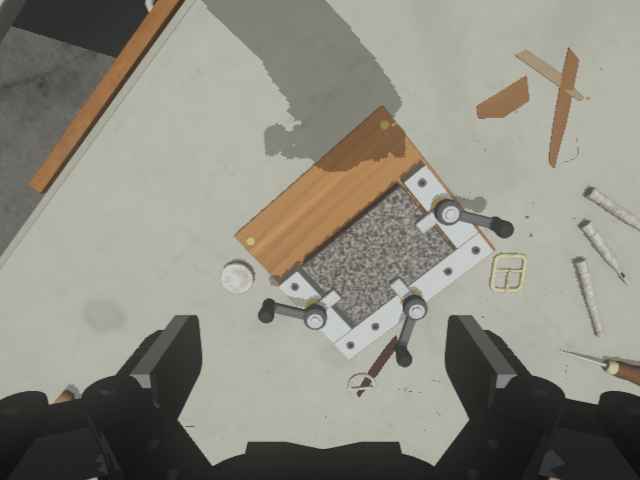

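The picture shows all three dogs over the slab edge, at (425,222), (402,288) and (328,300). The slab is tight against the back rail, the bystanders are where they were, and the robot is clear. Handing in.

```bash
python3 -c "
from workcell import robot
print(robot.sign_off())"
```

```text
the job is handed in; nothing more can be done
None
```

I pushed the slab home and square against the back rail, turned the back, left and right bolts to their end stops in that order, and handed the job in after about 24 s; no verdict came back. The final camera check read 1.94, 1.90 and 1.94 rad against the 1.92 stop, within measuring error.

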